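# Lock the push-and-turn cap onto the detergent canister

## Task

Close the open blue-banded detergent canister with the loose orange winged cap: set the cap over the neck, feel for the way past the lugs, press it down against the spring and twist it clockwise until it locks, then let go so that it stays down by itself. Work gently: never force the cap against the neck, and leave the other things on the bench where they are.

Things in the scene. Friction and masses are not known exactly. Their poses are not given: they have to be found in the camera images.
- cap: the loose orange push-and-turn cap, upright on the bench: round skirt 62 mm across, 33 mm tall; on top a wing to grip, 44 mm long, 14 mm thick, 24 mm tall (57 mm in all); about 70 g. Origin at the centre of the skirt's lower rim, z up, the wing along its x axis. The flat underside of its top is 28 mm above the rim.
- cap_lugs (a point): on the cap's axis, 5.5 mm above its rim, at mid-height of two lugs inside the skirt: each 9 mm wide, 5 mm tall, reaching in to 22 mm from the axis, at +90 and -90 degrees from the cap's x axis (on either side of the wing); white pips on the top mark them. Each takes about 22 degrees.
- canister: the open detergent canister (white, blue band, 116 mm across), fixed in a cradle plate bolted to the bench. Origin at the centre of its underside, on the bench, z up. Shoulder at 85 mm; neck 40 mm across. It is damaged if cap and canister press on each other with more than 60 N.
- neck_top (a point): the centre of the top of the open canister's neck, 119 mm above the bench, on its axis; the neck's top 6 mm taper to 32 mm across
- collar_top (a point): on the neck's axis at 109 mm, level with the flat tops of the blue collar's two lugs, which reach out to 25 mm from the axis. Between them two gaps 40 degrees wide, centred near 0 and 180 degrees from the canister's x axis, but the collar is pressed on by hand and may sit up to 0.35 rad off either way, unmeasured; it does not turn in use.
- collar_under (a point): on the neck's axis at 102 mm, the underside of the bridges. Clockwise (from above) from a gap each collar lug has: a 20 degree bridge 7 mm thick for the cap lug to pass under; a 36 degree notch, only 4 mm thick, where the cap lug rests when locked; then a stop 18 mm deep. Gap middle to notch middle: 58 degrees.
- plug_top (a point): centre of the relaxed top of the grey spring plug in the neck, 136 mm above the bench (fixed point); it resists from 3 N, plus 0.7 N per mm. Height of the cap's rim: 108 mm loose on the plug, 106 mm with lugs on top of the collar lugs, below 94 mm to turn under the bridges, 91 mm fully home (about 15 N), 97 mm when locked.
- closed_canister: a second, already closed canister like the open one but with a green band and an orange winged cap; loose, 116 mm across, 154 mm tall; origin at the centre of its underside; leave alone
- tape_roll: black tape roll lying flat, 72 mm across, 24 mm high; origin at the centre of its underside; leave alone
- wax_tin: red tin, 80 mm across, 45 mm high; origin at the centre of its underside; leave alone
- oil_bottle: yellow bottle, 64 mm across, 170 mm tall; origin at the centre of its underside; leave alone
- screwdriver: screwdriver lying on the bench near the left side; origin under its middle; leave alone
- brush: brush lying on the bench near the right side; origin under its middle; leave alone
- bolt_bowl: small steel bowl, 90 mm across, 40 mm high; origin at the centre of its underside; leave alone
Not all that is in view belongs to the job. Leave any pink or turquoise look-alike of the canister alone.

How it is judged:
On the way, in this order (a step that is already met when the one before it is completed fails the run):
1. the cap is set upright over the neck of the open canister (horizontal distance between cap and neck_top below 0.004 m and z of cap in the frame of canister below 0.112 m and angle between cap's own z axis and vertical below 0.12 rad), for 0.1 s.
2. the cap is pressed down so that its lugs are below the bridges of the collar (horizontal distance between cap and neck_top below 0.004 m and z of cap in the frame of canister below 0.0945 m), for 0.1 s.
At the end, for the whole second after the job is handed in: The cap is locked on the open canister by its own spring: released and at rest, its rim 95.2 to 99 mm above the bench (97 nominal), centred on the neck within 3 mm and upright within 0.08 rad (horizontal distance between cap and neck_top below 0.003 m and z of cap in the frame of canister between 0.0952 and 0.099 m and angle between cap's own z axis and vertical below 0.08 rad and linear speed of cap below 0.01 m/s and angular speed of cap below 0.1 rad/s); the robot touches nothing.
It fails at once if the cap and the open canister press on each other with more than 60 N (contact force between cap and canister above 60 N).
It fails at once if another thing on the bench is moved by more than 15 mm (distance of any of closed_canister, tape_roll, wax_tin, oil_bottle, screwdriver, brush, bolt_bowl from where it was at the start of the episode above 0.015 m).
It also fails if it takes over 72 s, if anything falls off the work surface, if the arm or the gripper's body presses on something with over 40 N, if the wrist force passes 120 N, or if a joint passes its speed limit or range.

## Robot

A 7-joint arm with a two-finger parallel gripper is mounted at the origin on the work surface. World frame = base frame: x ahead of the robot, y to its left, z up, the work surface at z = 0. Lengths are in m, angles in rad, forces in N, time in s.
With the tool pointing down it reaches from about 0.4 to 0.875 m from the base axis. Payload 6.5 kg.
Tool frame: the origin (TCP) lies on the centre line of the jaws, within the pads' length; the fingertips stand 8 mm ahead of it and the grasp point (between the pads) lies 11 mm behind it; z points along the fingers, y is the direction in which the jaws open and shut (so a half turn about z gives the same grasp; the last joint's range is limited). The gripper opens to 88 mm and grips with 3 to 60 N. Pads are 18 mm wide; open, the fingers measure 123 mm over their backs; the gripper's body (75 mm by 187 mm) begins 45 mm behind the grasp point.
Start: joints at [-1.167, 0.536, -0.004, 1.538, 0.003, 1.067, -0.071], TCP at [0.294, 0.58, 0.247] pointing down, gripper open.
Joint ranges: [-2.7, 2.7], [-0.37, 2.16], [-1.27, 1.26], [0.24, 2.4], [-1.31, 4.45], [0.19, 1.91], [-2.76, 2.76]. Speed limits (rad/s): [2.39, 2.39, 3.14, 3.14, 3.14, 3.14, 3.14].

## Interface

Orientations are given as a rotation vector (axis times angle).
In Python, from workcell import * gives the robot as it stands. The module is installed in compiled form; this text tells all that it offers.
- The arm moves only by the tool carry_out, never from a script. Its argument "steps" is a list of rows, each an object with "xyz": the shift along the tool's x, y, z in m, a list of three; "roll": the turn about the tool's z in degrees. A call has 1 to 10 rows; each row shifts and turns the commanded pose from where the row before left it, along the tool's axes as they then stand; what a row does not reach is not made up. A row lasts 1/8 s, in which the tool goes at most 62.5 mm and 10.7 degrees, less where a joint would pass 70% of its speed; a pose out of reach is approached as far as the arm can. A call with a gripper value outside its range is refused whole. "grip" is the finger opening in m, from 0 to 0.0881, set as the call begins (left out, the last holds). The fingers move at their own pace and stop on an object; the grip force is fixed at half the most. Time passes only in rows, so rows that do not move let the fingers close. It gives the time, the measured TCP pose, the force and the opening at its end, in the units of the state.
- state(): the state, without advancing time (a new reading comes with each control period).
- snapshot(name): name is "side" or "top"; returns (picture, depth): 420x560x3 uint8, red, green, blue; 420x560 float32, m along the optical axis (not along the pixel's ray), 0 where there is no reading.
- get_calibration(name): a dict with "vfov" (degrees; the focal length in pixels is half the picture's height over the tangent of half this angle, whatever the lens; pixels are square), "cx", "cy" (the principal point, pixels), "rvec" (rotation vector, rad) and "tvec" (3), from world to camera coordinates, as OpenCV has them. Camera axes: x right, y down, z forward; pixel columns grow to the right and rows downward; lengths in m; the calibration is good to about 2 mm. A picture is of the moment at which its call begins. get_calibration takes no time and is no camera call.
- sign_off(): hands the job in, once; it reports no verdict.
The state is a dict: "time_s": time; "qpos": joint angles; "joint_vel": joint speeds; "tau": joint torques, N m; "tool_pos": TCP position; "tcp_rot": TCP orientation; "wrist_force": force on the tool from outside, world axes, zero at the start; "torque": the same for the moment, N m; "gripper_width": finger opening in m.
Only numpy, scipy, OpenCV 4.12 (cv2) and the standard library are available. Lean on these libraries where they do the work, as an engineer would, in place of code of your own. Each camera call takes 0.05 s, during which the arm holds its last target. There are 200 camera calls.

## Working session

There is one attempt and no reset: what is moved stays moved. The work goes in short steps, Python scripts to look and compute and a tool call to move; the robot and the scene stay as the last step left them, time stands still between calls to the robot, and variables do not carry over. Pictures are saved under pics/ and viewed, about 8 in all and at most 12, crops included, and the job is handed in when it is done.

Besides the shell and the picture viewer there is one more tool, called by a JSON object that holds its "api" and its "payload", one argument or row to a line. carry_out: Moves the arm, as the interface text tells. Its arguments: {"type":"object","properties":{"steps":{"type":"array"},"grip":{"type":"number"}},"required":["steps"]}

```bash
mkdir -p pics
cat > h.py <<'E'
from workcell import *
import numpy as np, cv2
def cal(n,shape=(420,560)):
    c=get_calibration(n); f=shape[0]/2/np.tan(np.radians(c['vfov'])/2)
    K=np.array([[f,0,c['cx']],[0,f,c['cy']],[0,0,1]]); R=cv2.Rodrigues(np.array(c['rvec'],float))[0]; t=np.array(c['tvec'],float)
    return K,R,t
def ray(n,uv,z):
    K,R,t=cal(n); o=-R.T@t; d=R.T@np.linalg.inv(K)@np.array([uv[0],uv[1],1.]); return o+d*(z-o[2])/d[2]
def pt(n,uv,d):
    K,R,t=cal(n); return R.T@(d*np.linalg.inv(K)@np.array([uv[0],uv[1],1.])-t)
def proj(n,p):
    K,R,t=cal(n); q=K@(R@np.array(p)+t); return q[:2]/q[2]
E
python3 - <<'E'
from h import *
for n in('top','side'):
    p,d=snapshot(n); cv2.imwrite(f'pics/{n}0.png',p[:,:,::-1]); np.savez(f'{n}0.npz',p=p,d=d)
    c=get_calibration(n);print(c, 'cam',-cal(n)[1].T@cal(n)[2])
    hsv=cv2.cvtColor(p,cv2.COLOR_RGB2HSV)
    for nm,lo,hi in(('orange',(5,140,100),(18,255,255)),('blue',(100,120,60),(130,255,255))):
        m=cv2.inRange(hsv,lo,hi); k,l,s,ce=cv2.connectedComponentsWithStats(m)
        for i in range(1,k):
            if s[i,4]>60: print(n,nm,s[i],ce[i].round(1),np.median(d[l==i]))
print(state())
E
```

```text
{'vfov': 56.517551138444254, 'cx': 275.91702501679237, 'cy': 215.76741517293894, 'rvec': array([ 2.20385437, -2.15914818,  0.08957845]), 'tvec': array([-0.01928206,  0.56738012,  1.15740784])} cam [ 0.47338455 -0.00611023  1.19906406]
top orange [257 175  14  14  73] [264.4 182.6] 1.1760194
top orange [368 222  23  22 298] [380.2 232.3] 1.0681207
top blue [ 370   77  113   55 5740] [425.3 103.5] 1.0391651
top blue [ 475  165   50   52 1165] [499.4 184.1] 1.0999613
{'vfov': 51.88756209415217, 'cx': 282.88962076093, 'cy': 200.59092066810268, 'rvec': array([ 2.08201333, -0.7451003 ,  0.38346461]), 'tvec': array([-0.40640414,  0.29104816,  1.11289494])} cam [-0.15412725 -0.83251173  0.87839486]
side orange [148 166  10  36 133] [153.  181.2] 1.6255095
side orange [159 166  33  46 715] [175.5 185.8] 1.6082538
side orange [293 182  26  33 428] [308.2 200.5] 1.4565394
side orange [ 152  218   60  105 2473] [181.5 262.2] 1.267115
side orange [402 235 104  68 755] [451.4 273.1] 1.2272387
side orange [340 237  25  30 530] [351.8 252.6] 1.1110556
side orange [496 267  26  20  83] [507.9 275.8] 
[... 476 characters left out ...]
_s': 0.1, 'qpos': array([-1.16719547,  0.53706311, -0.00440715,  1.53871145,  0.0026155 ,
        1.06727689, -0.07121623]), 'joint_vel': array([ 1.14795166e-03, -1.86799172e-03,  6.35181494e-05, -3.54558566e-03,
        1.88474247e-04, -9.07306482e-04, -2.59358594e-04]), 'tau': array([ 2.32825303e-03, -5.72077596e+01,  9.93853770e-01, -2.52230179e+01,
       -5.61433390e-02,  1.34778113e-02,  7.69406938e-05]), 'tool_pos': array([0.29406312, 0.57911615, 0.24596918]), 'tcp_rot': array([-7.31091516e-01, -3.05513167e+00,  2.26068433e-03]), 'wrist_force': array([-0.39020641,  0.05393875, -0.7815508 ]), 'torque': array([-0.004565  , -0.00854618,  0.01624297]), 'gripper_width': 0.0882585422444689}
```

View pics/top0.png

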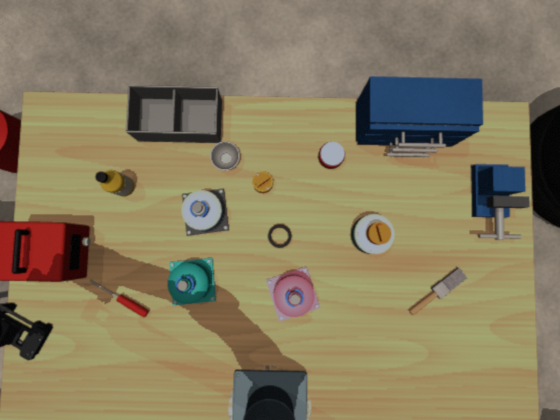

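View pics/side0.png

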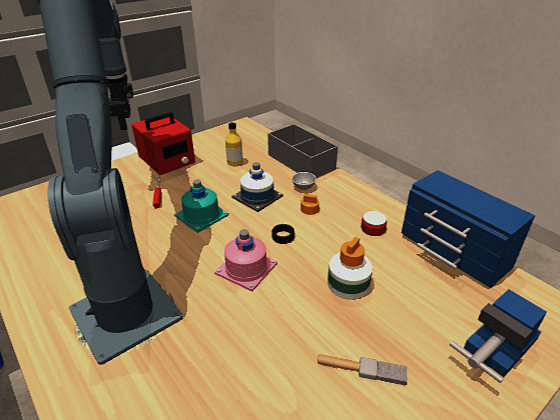

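Candidates, in top-view pixels. Caps: the orange cap at (263,182) lies loose on the bench, while the one at (378,234) sits on the green-banded closed canister. Canisters: white with a blue band at (203,211), turquoise at (188,285), pink at (294,294). The loose cap and the white canister fit the description. I'll confirm this in one enlarged crop and measure.

Run:
```python
from h import *
Z=np.load('top0.npz');p,d=Z['p'],Z['d']
S=np.load('side0.npz');q,e=S['p'],S['d']
a=cv2.resize(p[160:250,165:295],None,fx=6,fy=6,interpolation=cv2.INTER_CUBIC)
b=cv2.resize(q[155:220,230:330],None,fx=7.8,fy=7.8,interpolation=cv2.INTER_CUBIC)[:,:780]
cv2.imwrite('pics/crop_top.png',a[:,:,::-1]); cv2.imwrite('pics/crop_side.png',b[:,:,::-1])
# orange points by depth (top view), cap
def cloud(n,d,x0,x1,y0,y1):
    K,R,t=cal(n); v,u=np.mgrid[y0:y1,x0:x1]; dd=d[y0:y1,x0:x1]
    c=np.stack([(u-K[0,2])/K[0,0]*dd,(v-K[1,2])/K[1,1]*dd,dd],-1).reshape(-1,3)
    return ((c-t)@R)
hsv=cv2.cvtColor(p,cv2.COLOR_RGB2HSV)
C=cloud('top',d,245,285,165,200); H=hsv[165:200,245:285].reshape(-1,3); c=p[165:200,245:285].reshape(-1,3)
print('bench z',np.median(C[:,2]))
for lo,hi in((.022,.042),(.046,.066)):
    s=(C[:,2]>lo)&(C[:,2]<hi); P=C[s]; print('cap',lo,s.sum(),P.mean(0),(P.min(0)+P.max(0))/2,P.max(0)-P.min(0))
    if s.sum()>5: w,V=np.linalg.eigh(np.cov(P[:,:2].T)); print(w,V[:,1],np.degrees(np.arctan2(V[1,1],V[0,1])))
C=cloud('top',d,175,235,180,245)
for lo,hi in((.075,.095),(.1,.115),(.126,.145)):
    s=(C[:,2]>lo)&(C[:,2]<hi); P=C[s]; print('can',lo,s.sum(),P.mean(0),(P.min(0)+P.max(0))/2,P.max(0)-P.min(0))
```

```text
bench z 0.00099444835036455
cap 0.022 265 [0.66968029 0.03699825 0.03290799] [0.67130875 0.03667285 0.03202688] [0.06199051 0.06075041 0.01869065]
[0.00027545 0.0003248 ] [-0.84777604 -0.5303544 ] -147.97059655476937
cap 0.046 78 [0.67087742 0.03686621 0.05620109] [0.67082209 0.03721661 0.0539806 ] [0.03466533 0.03811324 0.01506354]
[1.92802546e-05 1.65305677e-04] [-0.61168125  0.79110432] 127.71116757192786
can 0.075 866 [0.57642613 0.20837213 0.08161874] [0.57852721 0.21179945 0.08474141] [0.11056821 0.1103083  0.01943305]
can 0.1 105 [0.57717551 0.20690341 0.10897587] [0.5782925  0.21018842 0.10733043] [0.04533137 0.04898747 0.01421192]
can 0.126 75 [0.57758993 0.21043622 0.13519351] [0.57734356 0.2103413  0.13318932] [0.02413106 0.02427023 0.01362397]
```

View pics/crop_top.png

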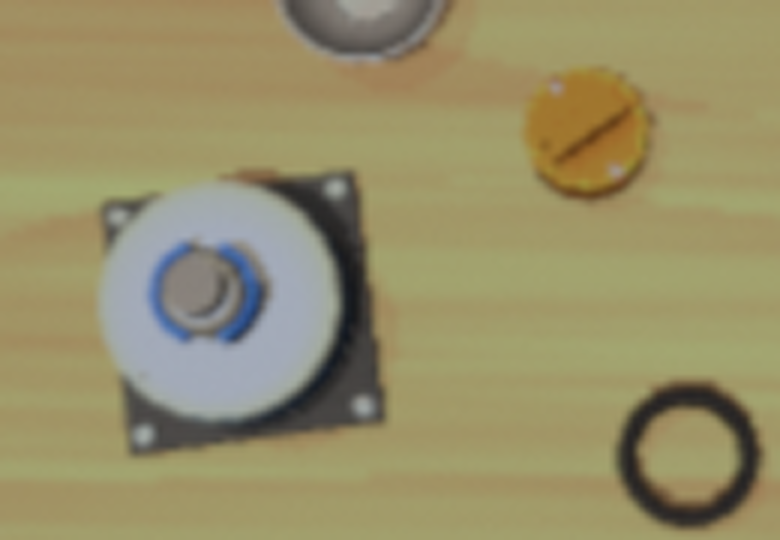

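View pics/crop_side.png

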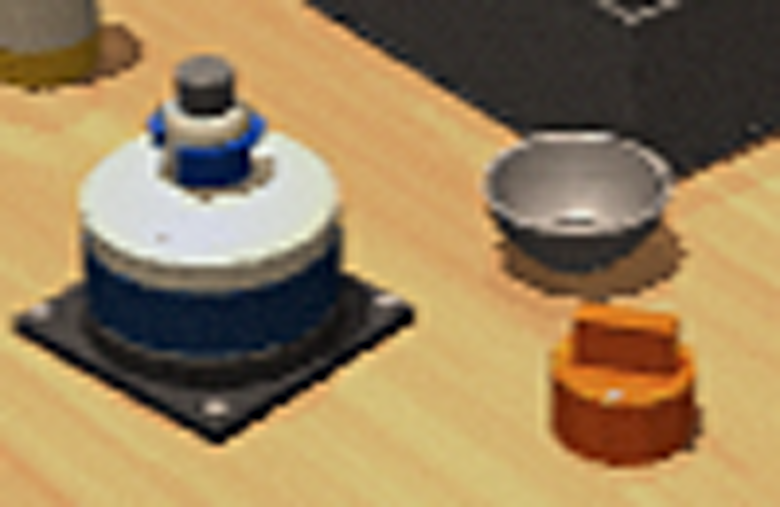

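The crops confirm both targets: the white canister with the blue band and collar at crop (205,290), and the loose orange cap with its wing and white pips at crop (587,130). The collar gaps lie near the image-vertical direction (world ±x). Next I compute the gap angle, the wing angle and the first move.

```bash
cat >> h.py <<'E'
def plan(xyz,yang=None):
    s=state(); R=cv2.Rodrigues(np.array(s['tcp_rot']))[0]; p=np.array(s['tool_pos'])
    ya=np.degrees(np.arctan2(R[1,1],R[0,1])); print('t',round(s['time_s'],2),'tcp',p.round(4),'yang',ya.round(2),'tilt',np.degrees(np.arccos(-R[2,2])).round(2),'F',np.round(s['wrist_force'],2),'M',np.round(s['torque'],2),'w',round(s['gripper_width'],4))
    if xyz is not None: print(' shift tool',(R.T@(np.array(xyz)-p)).round(4))
    if yang is not None: print(' roll',round((ya-yang+90)%180-90,2))
E
python3 - <<'E'
from h import *
Z=np.load('top0.npz');p=Z['p']; S=np.load('side0.npz');q=S['p']
a=ray('top',(165+556/6-.4,160+88/6-.4),.033);b=ray('top',(165+616/6-.4,160+171/6-.4),.033)
print('pips',a,b,(a+b)/2,'lug dir',np.degrees(np.arctan2(*(a-b)[1::-1])))
for n,im,(x0,x1,y0,y1) in(('top',p,(185,215,195,222)),('side',q,(246,268,167,182))):
    hsv=cv2.cvtColor(im,cv2.COLOR_RGB2HSV); c=np.array([.578,.2105])
    m=cv2.inRange(hsv,(100,110,50),(130,255,255))
    P=np.array([ray(n,(u,v),.109)[:2] for v in range(y0,y1) for u in range(x0,x1) if m[v,u]])
    r=P-c; rad=np.hypot(*r.T); an=np.degrees(np.arctan2(r[:,1],r[:,0])); print(n,len(P),(P.min(0)+P.max(0))/2)
    k=(rad>.019)&(rad<.027); print(np.sort(an[k]).round(0))
# plate bolt corners -> canister yaw ; crop px
B=[ray('top',(165+u/6,160+v/6),.006) for u,v in((117,217),(336,189),(363,406),(143,435))]
print('bolts',np.mean(B,0),[np.degrees(np.arctan2(*(B[j]-B[i])[1::-1])).round(1) for i,j in((0,1),(1,2),(2,3),(3,0))])
plan([.671,.037,.12],37.7)
E
```

```text
pips [0.69135786 0.05122596 0.033     ] [0.64985425 0.02010631 0.033     ] [0.67060605 0.03566614 0.033     ] lug dir 36.86278225307331
top 52 [0.5769277  0.20958062]
[-153. -150. -147. -144. -140. -139. -135. -130. -129. -125. -121. -119.
 -116. -113. -110. -108. -103. -102.  -96.  -95.  -89.  -89.  -82.  -81.
  -74.  -67.  -64.  -58.  -52.  -47.  -42.  -36.  -30.  -26.   27.   37.
   43.   48.   53.   58.   68.   76.   91.   98.  114.  120.  130.  136.
  141.  151.  157.]
side 56 [0.57025216 0.1962235 ]
[-178. -149. -142. -133. -125. -117. -109. -102.  -95.  -88.  -82.  -69.
  -65.  -49.  -48.  -33.  -32.  132.  133.  149.  151.  168.]
bolts [0.57643246 0.20995676 0.006     ] [np.float64(-81.5), np.float64(-171.2), np.float64(98.7), np.float64(9.0)]
t 0.1 tcp [0.2941 0.5791 0.246 ] yang 63.08 tilt 0.08 F [-0.39  0.05 -0.78] M [-0.   -0.01  0.02] w 0.0883
 shift tool [-0.5815 -0.3126  0.1265]
 roll 25.38
```

{"api": "carry_out", "payload": {
  "steps": [
    {"xyz": [0,0,0],"roll": 8.5},
    {"xyz": [0,0,0],"roll": 8.5},
    {"xyz": [0,0,0],"roll": 8.6},
    {"xyz": [0,0,0],"roll": 0},
    {"xyz": [0,0,0],"roll": 0}
  ],
  "grip": 0.045
}}

```text
time_s: 0.72
tool_pos: [0.2941, 0.5794, 0.2465]
tcp_rot: [1.386, 2.819, -0.001]
wrist_force: [-0.1, 0.3, -0.6]
gripper_width: 0.0452
```

```bash
python3 -c "
from h import *
plan([.671,.0367,.246],37.3)"
```

```text
t 0.72 tcp [0.2941 0.5794 0.2465] yang 37.66 tilt 0.03 F [-0.1   0.25 -0.56] M [-0.05  0.03  0.01] w 0.0452
 shift tool [-0.6599 -0.0332  0.0007]
 roll 0.36
```

{"api": "carry_out", "payload": {
  "steps": [
    {"xyz": [-0.033,-0.0017,0],"roll": 0},
    {"xyz": [-0.033,-0.0017,0],"roll": 0},
    {"xyz": [-0.033,-0.0017,0],"roll": 0},
    {"xyz": [-0.033,-0.0017,0],"roll": 0},
    {"xyz": [-0.033,-0.0017,0],"roll": 0},
    {"xyz": [-0.033,-0.0017,0],"roll": 0},
    {"xyz": [-0.033,-0.0017,0],"roll": 0},
    {"xyz": [-0.033,-0.0017,0],"roll": 0},
    {"xyz": [-0.033,-0.0017,0],"roll": 0},
    {"xyz": [-0.033,-0.0017,0],"roll": 0}
  ]
}}

```text
time_s: 1.98
tool_pos: [0.4821, 0.3064, 0.2468]
tcp_rot: [1.387, 2.819, 0.0]
wrist_force: [0.4, -0.5, -0.9]
gripper_width: 0.0451
```

{"api": "carry_out", "payload": {
  "steps": [
    {"xyz": [-0.033,-0.0017,0],"roll": 0},
    {"xyz": [-0.033,-0.0017,0],"roll": 0},
    {"xyz": [-0.033,-0.0017,0],"roll": 0},
    {"xyz": [-0.033,-0.0017,0],"roll": 0},
    {"xyz": [-0.033,-0.0017,0],"roll": 0},
    {"xyz": [-0.033,-0.0017,0],"roll": 0},
    {"xyz": [-0.033,-0.0017,0],"roll": 0},
    {"xyz": [-0.033,-0.0017,0],"roll": 0},
    {"xyz": [-0.033,-0.0017,0],"roll": 0},
    {"xyz": [0,0,0],"roll": 0}
  ]
}}

```text
time_s: 3.22
tool_pos: [0.6511, 0.0588, 0.2466]
tcp_rot: [1.393, 2.814, -0.002]
wrist_force: [0.5, -0.6, 0.7]
gripper_width: 0.0445
```

```bash
python3 -c "
from h import *
plan([.671,.0367,.08],37.3)"
```

```text
t 3.23 tcp [0.6511 0.0588 0.2466] yang 37.33 tilt 0.11 F [ 0.53 -0.55  0.65] M [ 0.02 -0.   -0.02] w 0.0445
 shift tool [-0.0294  0.0025  0.1666]
 roll 0.03
```

{"api": "carry_out", "payload": {
  "steps": [
    {"xyz": [-0.0294,0.0025,0],"roll": 0},
    {"xyz": [0,0,0.04],"roll": 0},
    {"xyz": [0,0,0.04],"roll": 0},
    {"xyz": [0,0,0.04],"roll": 0},
    {"xyz": [0,0,0.04],"roll": 0},
    {"xyz": [0,0,0.006],"roll": 0},
    {"xyz": [0,0,0],"roll": 0},
    {"xyz": [0,0,0],"roll": 0}
  ]
}}

```text
time_s: 4.22
tool_pos: [0.6714, 0.0409, 0.0828]
tcp_rot: [1.388, 2.815, 0.003]
wrist_force: [0.9, -0.6, -0.3]
gripper_width: 0.045
```

```bash
python3 -c "
from h import *
plan([.671,.0367,.0435],37.3)
p,d=snapshot('top'); q,e=snapshot('side')
a=cv2.resize(p[140:220,210:310],None,fx=5,fy=5,interpolation=cv2.INTER_CUBIC);b=cv2.resize(q[160:240,270:330],None,fx=5,fy=5,interpolation=cv2.INTER_CUBIC)
cv2.imwrite('pics/grasp.png',np.hstack([a,b])[:,:,::-1])"
```

```text
t 4.22 tcp [0.6714 0.0409 0.0828] yang 37.51 tilt 0.19 F [ 0.88 -0.59 -0.32] M [-0.02 -0.02  0.01] w 0.045
 shift tool [-0.003  -0.003   0.0393]
 roll 0.21
```

View pics/grasp.png

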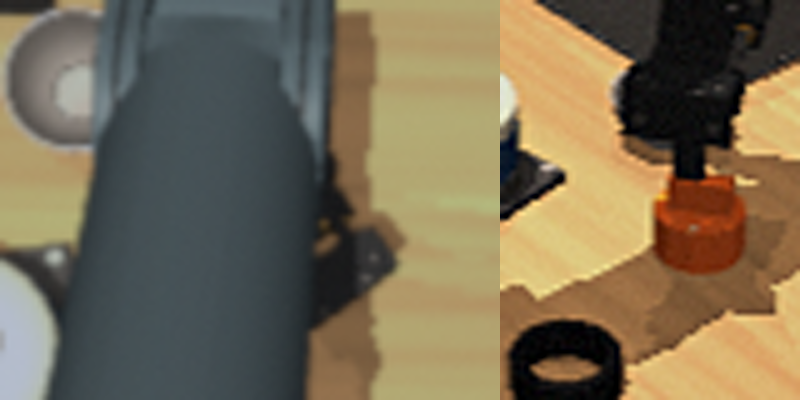

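The side view shows the fingers above the wing, with the cap untouched at crop (700,225). I correct the offset and go down.

{"api": "carry_out", "payload": {
  "steps": [
    {"xyz": [-0.003,-0.003,0.01],"roll": 0},
    {"xyz": [0,0,0.01],"roll": 0},
    {"xyz": [0,0,0.01],"roll": 0},
    {"xyz": [0,0,0.005],"roll": 0},
    {"xyz": [0,0,0],"roll": 0},
    {"xyz": [0,0,0],"roll": 0}
  ]
}}

```text
time_s: 5.08
tool_pos: [0.6697, 0.0364, 0.046]
tcp_rot: [1.39, 2.817, 0.0]
wrist_force: [-1.3, -0.2, -0.5]
gripper_width: 0.0448
```

```bash
python3 -c "
from h import *
plan([.671,.0367,.0435],37.3)"
```

```text
t 5.08 tcp [0.6697 0.0364 0.046 ] yang 37.49 tilt 0.03 F [-1.32 -0.2  -0.48] M [-0.09  0.05  0.01] w 0.0448
 shift tool [-0.0005  0.0012  0.0025]
 roll 0.19
```

{"api": "carry_out", "payload": {
  "steps": [
    {"xyz": [0,0.001,0.002],"roll": 0},
    {"xyz": [0,0,0],"roll": 0},
    {"xyz": [0,0,0],"roll": 0}
  ]
}}

```text
time_s: 5.45
tool_pos: [0.6703, 0.037, 0.0438]
tcp_rot: [1.39, 2.817, 0.0]
wrist_force: [0.0, 0.3, -0.3]
gripper_width: 0.045
```

{"api": "carry_out", "payload": {
  "steps": [
    {"xyz": [0,0,0],"roll": 0},
    {"xyz": [0,0,0],"roll": 0},
    {"xyz": [0,0,0],"roll": 0},
    {"xyz": [0,0,0],"roll": 0},
    {"xyz": [0,0,0],"roll": 0}
  ],
  "grip": 0.005
}}

```text
time_s: 6.08
tool_pos: [0.6703, 0.037, 0.0438]
tcp_rot: [1.39, 2.817, 0.0]
wrist_force: [-0.5, 1.1, -0.3]
gripper_width: 0.0139
```

```bash
python3 -c "
from h import *
plan([.671,.0367,.2],37.3)"
```

```text
t 6.08 tcp [0.6703 0.037  0.0438] yang 37.48 tilt 0.0 F [-0.49  1.07 -0.29] M [-0.01  0.04 -0.06] w 0.0139
 shift tool [-0.0006  0.0004 -0.1562]
 roll 0.18
```

{"api": "carry_out", "payload": {
  "steps": [
    {"xyz": [0,0,-0.01],"roll": 0},
    {"xyz": [0,0,-0.02],"roll": 0},
    {"xyz": [0,0,-0.03],"roll": 0},
    {"xyz": [0,0,-0.03],"roll": 0},
    {"xyz": [0,0,-0.03],"roll": 6},
    {"xyz": [0,0,-0.03],"roll": 7},
    {"xyz": [0,0,-0.01],"roll": 7},
    {"xyz": [0,0,0],"roll": 8},
    {"xyz": [0,0,0],"roll": 8.5},
    {"xyz": [0,0,0],"roll": 0}
  ]
}}

```text
time_s: 7.32
tool_pos: [0.6705, 0.0372, 0.2051]
tcp_rot: [2.2, 2.241, 0.002]
wrist_force: [-0.6, 0.1, -1.0]
gripper_width: 0.0136
```

```bash
python3 -c "
from h import *
plan([.5775,.2102,.2],1)"
```

```text
t 7.33 tcp [0.6705 0.0372 0.2051] yang 1.07 tilt 0.08 F [-0.58  0.13 -1.01] M [-0.02  0.1   0.03] w 0.0136
 shift tool [ 0.1747 -0.0898  0.005 ]
 roll 0.07
```

{"api": "carry_out", "payload": {
  "steps": [
    {"xyz": [0.015,-0.008,0],"roll": 0},
    {"xyz": [0.025,-0.0125,0],"roll": 0},
    {"xyz": [0.03,-0.015,0],"roll": 0},
    {"xyz": [0.03,-0.0155,0],"roll": 0},
    {"xyz": [0.03,-0.0155,0],"roll": 0},
    {"xyz": [0.025,-0.013,0],"roll": 0},
    {"xyz": [0.015,-0.008,0],"roll": 0},
    {"xyz": [0.0047,-0.0023,0],"roll": 0},
    {"xyz": [0,0,0],"roll": 0},
    {"xyz": [0,0,0],"roll": 0}
  ]
}}

```text
time_s: 8.57
tool_pos: [0.5781, 0.2087, 0.2038]
tcp_rot: [2.204, 2.238, -0.0]
wrist_force: [-0.4, -0.5, -1.5]
gripper_width: 0.0138
```

Run:
```python
from h import *
plan([.5775,.2102,.18],1)
q,e=snapshot('side'); np.savez('side1.npz',p=q,d=e)
b=cv2.resize(q[110:210,195:315],None,fx=6,fy=6,interpolation=cv2.INTER_CUBIC)
cv2.imwrite('pics/over.png',b[:,:,::-1])
```

```text
t 8.57 tcp [0.5781 0.2087 0.2038] yang 0.89 tilt 0.05 F [-0.43 -0.48 -1.52] M [ 0.    0.04 -0.02] w 0.0138
 shift tool [ 0.0015 -0.0006  0.0238]
 roll -0.11
```

View pics/over.png

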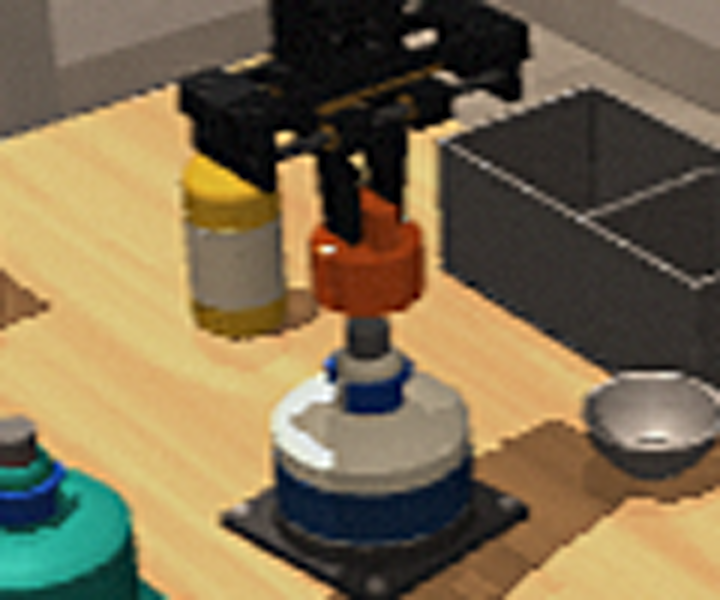

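The side view shows the cap gripped upright above the plug: cap centre column about 367, plug 368, canister body 371. I check the alignment numerically.

Run:
```python
from h import *
Z=np.load('side1.npz');q,e=Z['p'],Z['d']
hsv=cv2.cvtColor(q,cv2.COLOR_RGB2HSV)
m=cv2.inRange(hsv,(3,140,60),(18,255,255))
for v in range(150,161): 
    u=np.where(m[v,235:280])[0]+235
    if len(u): print('cap row',v,u.min(),u.max(),(u.min()+u.max())/2)
K,R,t=cal('side')
print('tcp-axis proj z=.16,.175,.19',[proj('side',(.5781,.2087,z)).round(1) for z in(.16,.175,.193)])
c=(.5775,.2102)
for z in(.04,.109,.136): print('axis',z,proj('side',(*c,z)).round(1))
m=cv2.inRange(hsv,(100,110,30),(130,255,255))
for v in range(186,198,2):
    u=np.where(m[v,235:280])[0]+235
    print('band row',v,u.min(),u.max(),(u.min()+u.max())/2)
for v in range(164,170): print('plug',v,q[v,248:266].sum(1))
# 3D clouds
v,u=np.mgrid[100:215,235:285]; dd=e[100:215,235:285]
P=np.stack([(u-K[0,2])/K[0,0]*dd,(v-K[1,2])/K[1,1]*dd,dd],-1)
P=(P-t)@R; H=hsv[100:215,235:285]
o=(H[...,0]<18)&(H[...,1]>140)&(P[...,2]>.14)&(P[...,2]<.3)
from scipy.optimize import least_squares
def fit(X,r,n):
    f=least_squares(lambda c:np.hypot(X[:,0]-c[0],X[:,1]-c[1])-r,X[:,:2].mean(0)+[.02,.02],loss='soft_l1',f_scale=.001); print(n,len(X),f.x.round(4),np.std(f.fun).round(4))
X=P[o]; print('cap z',X[:,2].min(),X[:,2].max())
fit(X[(X[:,2]<.187)&(X[:,2]>.163)],.031,'cap')
X=P.reshape(-1,3); r=np.hypot(X[:,0]-c[0],X[:,1]-c[1])
fit(X[(X[:,2]>.02)&(X[:,2]<.075)&(r<.063)&(r>.045)],.058,'body')
fit(X[(X[:,2]>.122)&(X[:,2]<.133)&(r<.02)],.012,'plug(r guess)')
```

```text
cap row 150 246 265 255.5
cap row 151 246 265 255.5
cap row 152 246 265 255.5
cap row 153 246 265 255.5
cap row 154 246 265 255.5
cap row 155 246 265 255.5
cap row 156 246 269 257.5
cap row 157 247 266 256.5
cap row 158 243 265 254.0
cap row 159 243 265 254.0
cap row 160 242 263 252.5
tcp-axis proj z=.16,.175,.19 [array([255.6, 157.6]), array([255.4, 153.7]), array([255.2, 148.9])]
axis 0.04 [256.5 187.3]
axis 0.109 [255.8 170.5]
axis 0.136 [255.5 163.7]Traceback (most recent call last):
  File "<stdin>", line 15, in <module>
    return umr_minimum(a, axis, None, out, keepdims, initial, where)
ValueError: zero-size array to reduction operation minimum which has no identity
```

Cap centre (column 255.5) and canister axis both match the planned positions. Now I descend.

{"api": "carry_out", "payload": {
  "steps": [
    {"xyz": [0.0015,-0.0006,0],"roll": 0},
    {"xyz": [0,0,0.01],"roll": 0},
    {"xyz": [0,0,0.01],"roll": 0},
    {"xyz": [0,0,0.01],"roll": 0},
    {"xyz": [0,0,0.006],"roll": 0},
    {"xyz": [0,0,0.004],"roll": 0},
    {"xyz": [0,0,0],"roll": 0},
    {"xyz": [0,0,0],"roll": 0}
  ]
}}

```text
time_s: 9.62
tool_pos: [0.5771, 0.2116, 0.164]
tcp_rot: [2.202, 2.24, 0.001]
wrist_force: [0.2, 0.3, -0.3]
gripper_width: 0.0137
```

```bash
python3 -c "
from h import *
plan([.5775,.2102,.1538],1)"
```

```text
t 9.62 tcp [0.5771 0.2116 0.164 ] yang 0.98 tilt 0.03 F [ 0.22  0.28 -0.35] M [-0.01  0.06 -0.04] w 0.0137
 shift tool [-0.0014  0.0004  0.0102]
 roll -0.02
```

{"api": "carry_out", "payload": {
  "steps": [
    {"xyz": [-0.0013,0.0004,0.002],"roll": 0},
    {"xyz": [0,0,0.002],"roll": 0},
    {"xyz": [0,0,0.002],"roll": 0},
    {"xyz": [0,0,0.002],"roll": 0},
    {"xyz": [0,0,0],"roll": 0},
    {"xyz": [0,0,0],"roll": 0}
  ]
}}

```text
time_s: 10.38
tool_pos: [0.5773, 0.2103, 0.1557]
tcp_rot: [2.202, 2.24, 0.0]
wrist_force: [0.6, -1.0, -0.9]
gripper_width: 0.0138
```

```bash
python3 -c "
from h import *
plan([.5775,.2102,.1518],1)"
```

```text
t 10.38 tcp [0.5773 0.2103 0.1557] yang 0.99 tilt 0.0 F [ 0.64 -1.05 -0.91] M [-0.12  0.04  0.02] w 0.0138
 shift tool [-0.0001  0.0002  0.0039]
 roll -0.01
```

{"api": "carry_out", "payload": {
  "steps": [
    {"xyz": [0,0,0.001],"roll": 0},
    {"xyz": [0,0,0.001],"roll": 0},
    {"xyz": [0,0,0.001],"roll": 0},
    {"xyz": [0,0,0.0005],"roll": 0},
    {"xyz": [0,0,0],"roll": 0},
    {"xyz": [0,0,0],"roll": 0},
    {"xyz": [0,0,0],"roll": 0}
  ]
}}

```text
time_s: 11.25
tool_pos: [0.5773, 0.2103, 0.1523]
tcp_rot: [2.202, 2.241, 0.0]
wrist_force: [0.3, -0.7, -0.9]
gripper_width: 0.0138
```

{"api": "carry_out", "payload": {
  "steps": [
    {"xyz": [0,0,0.001],"roll": 0},
    {"xyz": [0,0,0.0005],"roll": 0},
    {"xyz": [0,0,0],"roll": 0},
    {"xyz": [0,0,0],"roll": 0}
  ]
}}

```text
time_s: 11.75
tool_pos: [0.5775, 0.2103, 0.1509]
tcp_rot: [2.202, 2.24, 0.001]
wrist_force: [-1.2, -0.6, 2.3]
gripper_width: 0.0135
```

{"api": "carry_out", "payload": {
  "steps": [
    {"xyz": [0,0,0.001],"roll": 0},
    {"xyz": [0,0,0],"roll": 0},
    {"xyz": [0,0,0],"roll": 0}
  ]
}}

```text
time_s: 12.12
tool_pos: [0.5774, 0.2103, 0.1498]
tcp_rot: [2.202, 2.24, 0.0]
wrist_force: [-1.5, 0.3, 2.9]
gripper_width: 0.0136
```

```bash
python3 -c "
from h import *
plan([.5775,.2102,.1478],1)"
```

```text
t 12.12 tcp [0.5774 0.2103 0.1498] yang 0.98 tilt 0.02 F [-1.46  0.32  2.95] M [-0.12  0.19  0.04] w 0.0136
 shift tool [-0.0001  0.0001  0.002 ]
 roll -0.02
```

{"api": "carry_out", "payload": {
  "steps": [
    {"xyz": [0,0,0.001],"roll": 0},
    {"xyz": [0,0,0],"roll": 0},
    {"xyz": [0,0,0],"roll": 0}
  ]
}}

```text
time_s: 12.5
tool_pos: [0.5774, 0.2104, 0.1488]
tcp_rot: [2.202, 2.24, 0.0]
wrist_force: [-0.8, -0.1, 4.4]
gripper_width: 0.0137
```

{"api": "carry_out", "payload": {
  "steps": [
    {"xyz": [0,0,0.001],"roll": 0},
    {"xyz": [0,0,0],"roll": 0},
    {"xyz": [0,0,0],"roll": 0}
  ]
}}

```text
time_s: 12.88
tool_pos: [0.5774, 0.2103, 0.1478]
tcp_rot: [2.202, 2.24, 0.0]
wrist_force: [-0.4, 0.1, 4.6]
gripper_width: 0.0136
```

{"api": "carry_out", "payload": {
  "steps": [
    {"xyz": [0,0,0.001],"roll": 0},
    {"xyz": [0,0,0],"roll": 0},
    {"xyz": [0,0,0],"roll": 0}
  ]
}}

```text
time_s: 13.25
tool_pos: [0.5774, 0.2103, 0.1469]
tcp_rot: [2.202, 2.24, 0.0]
wrist_force: [-0.0, -0.4, 6.0]
gripper_width: 0.0133
```

The force follows the spring alone and the rim is about 3 mm below the collar lug tops, so the cap lugs are in the gaps. I keep pressing.

{"api": "carry_out", "payload": {
  "steps": [
    {"xyz": [0,0,0.001],"roll": 0},
    {"xyz": [0,0,0.001],"roll": 0},
    {"xyz": [0,0,0.001],"roll": 0},
    {"xyz": [0,0,0],"roll": 0}
  ]
}}

```text
time_s: 13.75
tool_pos: [0.5774, 0.2104, 0.144]
tcp_rot: [2.202, 2.24, 0.001]
wrist_force: [-0.8, -0.8, 7.3]
gripper_width: 0.014
```

{"api": "carry_out", "payload": {
  "steps": [
    {"xyz": [0,0,0.001],"roll": 0},
    {"xyz": [0,0,0.001],"roll": 0},
    {"xyz": [0,0,0.001],"roll": 0},
    {"xyz": [0,0,0],"roll": 0}
  ]
}}

```text
time_s: 14.25
tool_pos: [0.5775, 0.2104, 0.1413]
tcp_rot: [-2.202, -2.24, -0.001]
wrist_force: [-2.0, -0.5, 9.5]
gripper_width: 0.0139
```

{"api": "carry_out", "payload": {
  "steps": [
    {"xyz": [0,0,0.001],"roll": 0},
    {"xyz": [0,0,0.001],"roll": 0},
    {"xyz": [0,0,0.001],"roll": 0},
    {"xyz": [0,0,0],"roll": 0}
  ]
}}

```text
time_s: 14.75
tool_pos: [0.5775, 0.2104, 0.1385]
tcp_rot: [-2.202, -2.24, -0.001]
wrist_force: [-1.5, -0.5, 11.8]
gripper_width: 0.0139
```

```bash
python3 -c "
from h import *
plan([.5775,.2102,.1363],1)"
```

```text
t 14.75 tcp [0.5775 0.2104 0.1385] yang 0.98 tilt 0.03 F [-1.53 -0.45 11.8 ] M [-0.23  0.59 -0.  ] w 0.0139
 shift tool [-0.0002 -0.      0.0022]
 roll -0.02
```

{"api": "carry_out", "payload": {
  "steps": [
    {"xyz": [0,0,0.001],"roll": 0},
    {"xyz": [0,0,0.001],"roll": 0},
    {"xyz": [0,0,0.0006],"roll": 0},
    {"xyz": [0,0,0],"roll": 0},
    {"xyz": [0,0,0],"roll": 0}
  ]
}}

```text
time_s: 15.38
tool_pos: [0.5775, 0.2103, 0.1362]
tcp_rot: [-2.202, -2.24, -0.001]
wrist_force: [-3.3, -0.8, 12.8]
gripper_width: 0.0141
```

```bash
python3 -c "
from h import *
plan([.5775,.2102,.1358],1)"
```

```text
t 15.38 tcp [0.5775 0.2103 0.1362] yang 0.97 tilt 0.04 F [-3.31 -0.77 12.77] M [-0.2   0.78 -0.01] w 0.0141
 shift tool [-0.0001 -0.      0.0004]
 roll -0.03
```

The spring force of about 13.7 N matches a rim height of 92.5 mm. Now the clockwise twist.

{"api": "carry_out", "payload": {
  "steps": [
    {"xyz": [0,0,0],"roll": 3},
    {"xyz": [0,0,0],"roll": 3},
    {"xyz": [0,0,0],"roll": 3},
    {"xyz": [0,0,0],"roll": 3},
    {"xyz": [0,0,0],"roll": 3},
    {"xyz": [0,0,0],"roll": 0}
  ]
}}

```text
time_s: 16.12
tool_pos: [0.5786, 0.2106, 0.1366]
tcp_rot: [2.476, 1.933, 0.004]
wrist_force: [-0.4, -1.1, 13.1]
gripper_width: 0.0138
```

```bash
python3 -c "
from h import *
plan([.5775,.2103,.1362],-57)"
```

```text
t 16.12 tcp [0.5786 0.2106 0.1366] yang -14.05 tilt 0.17 F [-0.39 -1.06 13.06] M [-0.13  0.29 -0.03] w 0.0138
 shift tool [-0.0006 -0.001   0.0004]
 roll 42.95
```

{"api": "carry_out", "payload": {
  "steps": [
    {"xyz": [-0.0003,-0.0005,0.0005],"roll": 3},
    {"xyz": [0,0,0],"roll": 3},
    {"xyz": [0,0,0],"roll": 3},
    {"xyz": [0,0,0],"roll": 3},
    {"xyz": [0,0,0],"roll": 3},
    {"xyz": [0,0,0],"roll": 0},
    {"xyz": [0,0,0],"roll": 0}
  ]
}}

```text
time_s: 17.0
tool_pos: [0.5786, 0.2105, 0.1363]
tcp_rot: [2.707, 1.593, 0.006]
wrist_force: [-0.1, 0.6, 13.5]
gripper_width: 0.0137
```

```bash
python3 -c "
from h import *
plan([.5775,.2103,.1362],-57)"
```

```text
t 17.0 tcp [0.5786 0.2105 0.1363] yang -29.03 tilt 0.23 F [-0.11  0.61 13.49] M [-0.04  0.12 -0.04] w 0.0137
 shift tool [-0.0007 -0.0009  0.0001]
 roll 27.97
```

{"api": "carry_out", "payload": {
  "steps": [
    {"xyz": [-0.0003,-0.0005,0.0002],"roll": 3},
    {"xyz": [0,0,0],"roll": 3},
    {"xyz": [0,0,0],"roll": 3},
    {"xyz": [0,0,0],"roll": 3},
    {"xyz": [0,0,0],"roll": 3},
    {"xyz": [0,0,0],"roll": 3},
    {"xyz": [0,0,0],"roll": 0},
    {"xyz": [0,0,0],"roll": 0}
  ]
}}

```text
time_s: 18.0
tool_pos: [0.5781, 0.2104, 0.1361]
tcp_rot: [2.923, 1.151, 0.007]
wrist_force: [0.8, -0.1, 13.1]
gripper_width: 0.0138
```

```bash
python3 -c "
from h import *
plan([.5775,.2103,.1362],-57)"
```

```text
t 18.0 tcp [0.5781 0.2104 0.1361] yang -47.03 tilt 0.24 F [ 0.77 -0.13 13.1 ] M [-0.08  0.09 -0.03] w 0.0138
 shift tool [-0.0005 -0.0004 -0.0001]
 roll 9.97
```

{"api": "carry_out", "payload": {
  "steps": [
    {"xyz": [0,0,0],"roll": 3},
    {"xyz": [0,0,0],"roll": 3},
    {"xyz": [0,0,0],"roll": 2},
    {"xyz": [0,0,0],"roll": 2},
    {"xyz": [0,0,0],"roll": 0},
    {"xyz": [0,0,0],"roll": 0}
  ]
}}

```text
time_s: 18.75
tool_pos: [0.578, 0.2103, 0.1361]
tcp_rot: [3.012, 0.892, 0.006]
wrist_force: [0.2, -0.1, 13.1]
gripper_width: 0.0138
```

```bash
python3 -c "
from h import *
plan([.5775,.2103,.1362],-57)"
```

```text
t 18.75 tcp [0.578  0.2103 0.1361] yang -57.03 tilt 0.23 F [ 0.15 -0.06 13.05] M [-0.05  0.09  0.01] w 0.0138
 shift tool [-0.0005 -0.0003 -0.0001]
 roll -0.03
```

{"api": "carry_out", "payload": {
  "steps": [
    {"xyz": [0,0,0],"roll": 1},
    {"xyz": [0,0,0],"roll": 1},
    {"xyz": [0,0,0],"roll": 1},
    {"xyz": [0,0,0],"roll": 0},
    {"xyz": [0,0,0],"roll": 0}
  ]
}}

```text
time_s: 19.38
tool_pos: [0.5781, 0.2104, 0.1361]
tcp_rot: [-3.035, -0.813, -0.007]
wrist_force: [-0.1, -0.5, 12.8]
gripper_width: 0.0135
```

```bash
python3 -c "
from h import *
plan([.5775,.2103,.1362],-62)"
```

```text
t 19.38 tcp [0.5781 0.2104 0.1361] yang -60.01 tilt 0.24 F [-0.1  -0.47 12.76] M [-0.06  0.07  0.03] w 0.0135
 shift tool [-0.0005 -0.0002 -0.0001]
 roll 1.99
```

{"api": "carry_out", "payload": {
  "steps": [
    {"xyz": [0,0,0],"roll": 1},
    {"xyz": [0,0,0],"roll": 1},
    {"xyz": [0,0,0],"roll": 0},
    {"xyz": [0,0,0],"roll": 0}
  ]
}}

```text
time_s: 19.88
tool_pos: [0.5784, 0.2104, 0.1362]
tcp_rot: [3.048, 0.76, 0.008]
wrist_force: [1.1, 0.2, 11.8]
gripper_width: 0.0141
```

```bash
python3 -c "
from h import *
plan([.5775,.2103,.1362],-62)"
```

```text
t 19.88 tcp [0.5784 0.2104 0.1362] yang -62.0 tilt 0.28 F [ 1.14  0.24 11.76] M [ 0.02 -0.14  0.12] w 0.0141
 shift tool [-0.0009 -0.0003 -0.    ]
 roll -0.0
```

{"api": "carry_out", "payload": {
  "steps": [
    {"xyz": [0,0,0],"roll": 1},
    {"xyz": [0,0,0],"roll": 1},
    {"xyz": [0,0,0],"roll": 0},
    {"xyz": [0,0,0],"roll": 0}
  ]
}}

```text
time_s: 20.38
tool_pos: [0.5789, 0.2105, 0.1362]
tcp_rot: [3.061, 0.707, 0.009]
wrist_force: [2.5, -0.7, 11.7]
gripper_width: 0.0136
```

```bash
python3 -c "
from h import *
plan([.5775,.2103,.1362],-62)"
```

```text
t 20.38 tcp [0.5789 0.2105 0.1362] yang -63.99 tilt 0.34 F [ 2.54 -0.7  11.68] M [ 0.12 -0.41  0.24] w 0.0136
 shift tool [-0.0013 -0.0004  0.    ]
 roll -1.99
```

The torque rises from about −61° on, so that is the stop. I back off to the notch middle and let the spring raise the cap.

{"api": "carry_out", "payload": {
  "steps": [
    {"xyz": [-0.0005,0,0],"roll": -2},
    {"xyz": [0,0,0],"roll": -2},
    {"xyz": [0,0,0],"roll": -2},
    {"xyz": [0,0,0],"roll": -2},
    {"xyz": [0,0,0],"roll": 0},
    {"xyz": [0,0,-0.001],"roll": 0},
    {"xyz": [0,0,-0.001],"roll": 0},
    {"xyz": [0,0,-0.001],"roll": 0},
    {"xyz": [0,0,0],"roll": 0}
  ]
}}

```text
time_s: 21.5
tool_pos: [0.5781, 0.2104, 0.1391]
tcp_rot: [3.004, 0.918, 0.008]
wrist_force: [2.2, 1.5, 11.0]
gripper_width: 0.0138
```

```bash
python3 -c "
from h import *
plan([.5775,.2103,.1408],-56)"
```

```text
t 21.5 tcp [0.5781 0.2104 0.1391] yang -56.02 tilt 0.3 F [ 2.2   1.51 11.02] M [ 0.11 -0.25 -0.05] w 0.0138
 shift tool [-0.0005 -0.0002 -0.0017]
 roll -0.02
```

{"api": "carry_out", "payload": {
  "steps": [
    {"xyz": [0,0,-0.001],"roll": 0},
    {"xyz": [0,0,-0.0005],"roll": 0},
    {"xyz": [0,0,0],"roll": 0}
  ]
}}

```text
time_s: 21.88
tool_pos: [0.5781, 0.2104, 0.1405]
tcp_rot: [3.004, 0.918, 0.008]
wrist_force: [2.7, 0.6, 9.5]
gripper_width: 0.014
```

```bash
python3 -c "
from h import *
plan([.5775,.2103,.1408],-56)"
```

```text
t 21.88 tcp [0.5781 0.2104 0.1405] yang -56.02 tilt 0.3 F [2.7  0.58 9.51] M [ 0.11 -0.28  0.02] w 0.014
 shift tool [-0.0005 -0.0002 -0.0003]
 roll -0.02
```

{"api": "carry_out", "payload": {
  "steps": [
    {"xyz": [0,0,-0.0005],"roll": 0},
    {"xyz": [0,0,-0.0003],"roll": 0},
    {"xyz": [0,0,0],"roll": 0}
  ]
}}

```text
time_s: 22.25
tool_pos: [0.578, 0.2104, 0.1408]
tcp_rot: [3.004, 0.918, 0.008]
wrist_force: [5.3, 2.1, 6.1]
gripper_width: 0.014
```

```bash
python3 -c "
from h import *
plan([.5775,.2103,.1408],-56)"
```

```text
t 22.25 tcp [0.578  0.2104 0.1408] yang -56.02 tilt 0.29 F [5.3  2.11 6.08] M [ 0.32 -0.9  -0.05] w 0.014
 shift tool [-0.0004 -0.0002 -0.    ]
 roll -0.02
```

The force drops at a rim height of 97 mm, so the lugs are resting in the notch. I release and retreat.

{"api": "carry_out", "payload": {
  "steps": [
    {"xyz": [0,0,0],"roll": 0},
    {"xyz": [0,0,0],"roll": 0},
    {"xyz": [0,0,0],"roll": 0},
    {"xyz": [0,0,0],"roll": 0},
    {"xyz": [0,0,-0.005],"roll": 0},
    {"xyz": [0,0,-0.015],"roll": 0},
    {"xyz": [0,0,-0.03],"roll": 0},
    {"xyz": [0,0,-0.03],"roll": 0},
    {"xyz": [0,0,0],"roll": 0}
  ],
  "grip": 0.045
}}

```text
time_s: 23.38
tool_pos: [0.5775, 0.2102, 0.2231]
tcp_rot: [-3.004, -0.918, -0.009]
wrist_force: [-0.2, 0.4, 0.1]
gripper_width: 0.0454
```

Run:
```python
from h import *
plan(None)
q,e=snapshot('side')
b=cv2.resize(q[110:210,195:315],None,fx=6,fy=6,interpolation=cv2.INTER_CUBIC)
cv2.imwrite('pics/final.png',b[:,:,::-1])
K,R,t=cal('side'); v,u=np.mgrid[130:190,235:280]; dd=e[130:190,235:280]
P=(np.stack([(u-K[0,2])/K[0,0]*dd,(v-K[1,2])/K[1,1]*dd,dd],-1)-t)@R
H=cv2.cvtColor(q,cv2.COLOR_RGB2HSV)[130:190,235:280]
o=(H[...,0]<18)&(H[...,1]>140)&(P[...,2]>.09)&(P[...,2]<.2); X=P[o]; print(len(X),np.percentile(X[:,2],[0,2,50,98,100]).round(4))
print('expect wing top .154')
```

```text
t 23.38 tcp [0.5775 0.2102 0.2231] yang -56.03 tilt 0.32 F [-0.15  0.35  0.07] M [0.   0.11 0.  ] w 0.0454
310 [0.0961 0.0983 0.1292 0.156  0.1573]
expect wing top .154
```

View pics/final.png

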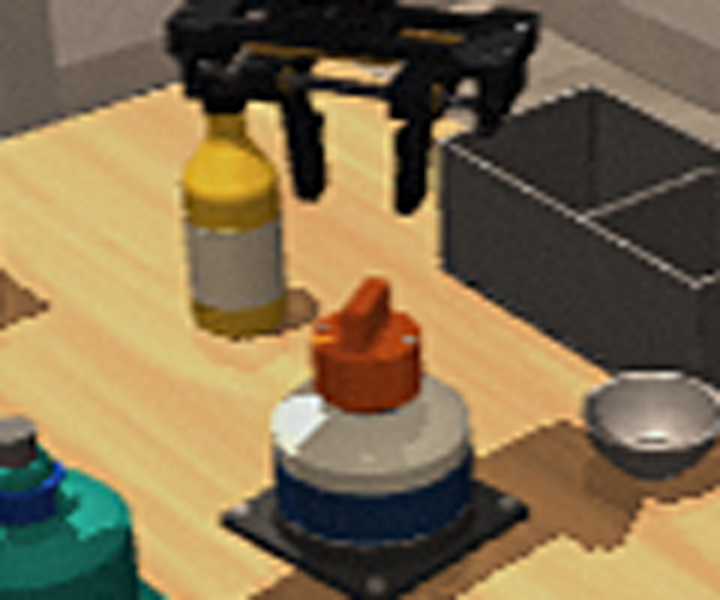

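The cap sits upright and stays down at crop (368,360). The fingers are clear, and the bottle and bowl are where they were. Handing in.

```bash
python3 -c "
from workcell import *
print(sign_off())"
```

```text
the job is handed in; nothing more can be done
None
```

The cap is on the blue-banded canister and locked by its own spring. I handed the job in at about 23.4 s of the 72 s allowed; no verdict was reported.

**What I did**
- I gripped the loose cap by its wing and set it over the neck with its lugs lined up to the collar gaps seen in the top image. They passed the collar lugs on the first press.
- I pressed to a rim height of about 92.5 mm. The push-back was about 13.7 N, in line with the spring.
- I turned clockwise about 61° to the first rise in torque, which marks the stop. I commanded 2–3° beyond that (0.24 N m), then came back 8° towards the notch middle.
- I let the spring lift the cap. The force fell off at a rim height of about 97 mm, and then I released it.

**Last checks**
- **Cap height:** the released cap stays down and looks upright. The top of the wing measured about 0.156 m against 0.154 m expected when locked; if the cap had sprung up it would be 0.165 m. The 2 mm difference is about the camera's accuracy.
- **Centring and tilt:** I did not measure these separately after release. The gripper was within about 0.6 mm of the canister axis when it let go.
- **Forces:** the largest wrist force I read was about 13.5 N, so nothing came near the limits.
- **Other things on the bench:** the bottle and bowl look unmoved in the last picture. The rest were outside that crop, and I did not measure any of them again.

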